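Load the wash pot and hold its bayonet cap home

TASK

Lift the cup by its handle, pour all six check balls from it into the wash pot and set the cup back down upright on the bench. Then put the cap on the pot by its knurled grip, turn it until its hidden keyways drop over the pot's pins, and push it fully home against the spring, so that the clip could be fitted. Finish while still holding the cap pushed home with the fingers, and leave the other parts on the bench where they are.

Things in the scene. Friction and masses are not known exactly. Their poses are not given: they have to be found in the camera images.
- cup: Shallow flared round steel cup: base 48 mm and rim 92 mm across, 30 mm high, wall 3 mm, sloping 36 degrees from vertical. Origin: centre of its underside; z up, x towards its handle. Starts upright on the bench, handle pointing roughly away from the robot, six balls in it; 0.2 kg together.
- cup_handle (a point): Grip point of the cup's grey handle, which bears a firm grip: a level straight bar along the cup's x, 14 mm wide and 14 mm high, from 42 to 126 mm from the cup's axis. The point is on its centreline, 85 mm from the axis, 27 mm above the cup's underside.
- pot: Upright open-topped round aluminium wash pot, bolted down on a 116 mm square flange 10 mm thick. Outside diameter 80 mm, inside 72 mm, 90 mm high, inner floor 12 mm above the bench. Origin: on its axis at bench height; z up.
- pot_mouth (a point): Centre of the pot's open mouth, at rim height, 90 mm above the bench
- pot_pins (a point): Point on the pot's axis at the height of its three pins, 78 mm above the bench. The pins are radial, 6 mm thick, evenly spaced round the wall, and stand out 6 mm from it.
- pot_seal (a point): Point on the pot's axis at the free height of its seal ring, 70 mm above the bench: a black ring 102 mm across round the pot's wall below the pins, on a coil spring. It yields only downwards and pushes back with about 5 N at once, 9 N when pushed down 6 mm.
- cap: Round steel cap in one piece, about 0.2 kg, 62 mm high, starting on the bench skirt down. Origin: on its axis, in the plane of the skirt's lower edge; z up. Set on the pot it rests on the pins with its origin 81 mm above the bench. With the keyways over the pins it goes down: it meets the seal ring at 70 mm and is home, top plate on the pot's rim, at 64 mm. Let go, it springs back up.
- cap_grip (a point): Middle of the cap's knurled grip: an upright cylinder 48 mm in diameter, 30 mm high, on the top plate, on the cap's axis. The point is 47 mm above the cap's origin, the grip's top 62 mm, its foot 32 mm.
- cap_bore (a point): Centre of the underside of the top plate, 26 mm above the origin. The skirt below has a bore of 84 mm, outside 101 mm. In the bore, hidden and unmarked, are three evenly spaced keyways 14 mm wide, full depth; where they stand round the cap is not known. Turned either way on the pins they line up within a third of a turn, with about 4 mm of play either side.
- ball0: Steel check-valve ball, 16 mm in diameter, 16 g; origin at its centre; starts in the cup
- ball1: Steel check-valve ball, 16 mm in diameter, 16 g; origin at its centre; starts in the cup
- ball2: Steel check-valve ball, 16 mm in diameter, 16 g; origin at its centre; starts in the cup
- ball3: Steel check-valve ball, 16 mm in diameter, 16 g; origin at its centre; starts in the cup
- ball4: Steel check-valve ball, 16 mm in diameter, 16 g; origin at its centre; starts in the cup
- ball5: Steel check-valve ball, 16 mm in diameter, 16 g; origin at its centre; starts in the cup
- gear_large: Bystander, not to be disturbed: a spur gear lying flat, 72 mm across, 16 mm high at its hub; origin at the centre of its underside
- gear_small: Bystander, not to be disturbed: a spur gear lying flat, 38 mm across, 16 mm high at its hub; origin at the centre of its underside
- cover: Bystander, not to be disturbed: yellow domed pump end cover, 150 mm across, 46 mm high; origin at the centre of its underside
- tube: Bystander, not to be disturbed: standing blue grease cartridge, 50 mm across, 200 mm high; origin at the centre of its underside
- rollers: Bystander, not to be disturbed: twin-roller shaft assembly, about 150 x 55 mm, 47 mm high; origin at the centre of its underside
- wrench: Bystander, not to be disturbed: open-ended wrench lying flat; origin on its underside, near the middle

How it is judged:
By the outcome, as a careful person would: the job done as asked, in the order asked, and still so for the second after the job is handed in, while the arm keeps its last pose, push and grip.
It also fails if it takes over 72 s, if anything falls off the work surface, if the arm or the gripper's body presses on something with over 40 N, if the wrist force passes 120 N, or if a joint passes its speed limit or range.

ROBOT

A 6-joint arm with a two-finger parallel gripper is mounted at the origin on the work surface. World frame = base frame: x ahead of the robot, y to its left, z up, the work surface at z = 0. Lengths are in m, angles in degrees, forces in N, time in s.
With the tool pointing down it reaches from about 0.4 to 0.825 m from the base axis. Payload 7 kg.
Tool frame: the origin (TCP) lies between the finger pads; the fingertips stand 19 mm ahead of it and the grasp point (between the pads) is the TCP; x points along the fingers, y is the direction in which the jaws open and shut, and the axes are right-handed (so a half turn about x gives the same grasp; the last joint's range is limited). The gripper opens to 88 mm and grips with 3 to 60 N. Pads are 19 mm wide; open, the fingers measure 130 mm over their backs; the gripper's body (78 mm by 193 mm) begins 47 mm behind the grasp point.
Start: joints at [83.543, 20.546, 0.682, 0, -70.136, -16.507], TCP at [0.263, 0.621, 0.246] pointing down, gripper open.
Joint ranges: [-176.03, 176.03], [-82.01, 121.73], [-58.28, 71.71], [-173.87, 95.51], [-174.79, -0.11], [-173.66, 173.66]. Speed limits (degrees/s): [136.94, 136.94, 172.46, 180, 180, 180].

INTERFACE

Orientations are given as [roll, pitch, yaw] about the fixed x, y, z axes, in that order (R = Rz(yaw) Ry(pitch) Rx(roll)).
In Python, from plant import r gives the robot as it stands.
- The arm moves only by the tool send_rows, never from a script. Its argument "plan" is a list of rows, each a list of 2 entries, a list of its own where there are three numbers: the shift along the tool's x, y, z scaled (see below), then the turn, a rotation vector about the tool's x, y, z scaled (see below). A call has exactly 5 rows; each row is the pose to reach, as a shift and turn from the pose measured when the call began, along the tool's axes at that moment; what a row does not reach only later rows make up. The controller multiplies each number of a shift by 0.15 m and each number of a turn by pi/4 rad. A row lasts 1/10 s, in which the tool goes at most 50 mm and 8.59 degrees, less where a joint would pass 70% of its speed; a pose out of reach is approached as far as the arm can. A call with a number of a shift or a turn outside -1 to 1 is refused whole. A call with a gripper value outside its range is refused whole. "jaw" is the opening, from -1 (shut) to 1 (fully open), so that 0 is half open, set as the call begins (left out, the last holds). The fingers move at their own pace and stop on an object; "force" is the grip in N (left out, the last holds). Time passes only in rows, so rows that repeat a pose let the fingers close, or fill a call up. It gives the time, the measured TCP pose, the force and the opening at its end, in the units of the state.
- r.get_state(): the state, without advancing time (a new reading comes with each control period).
- r.capture(name): name is "scene" or "side" or "wrist"; returns a dict with "color" (480x640x3 uint8, red, green, blue), "range_z" (480x640 float32, m along the optical axis (not along the pixel's ray), 0 where there is no reading), "mtx" (3x3 intrinsics, pixels), "k1" (the pictures are not rectified: a ray, as slopes to the right and down, at radius r is drawn at 1 + k1 r^2 times it, then the intrinsics apply), "pose" (4x4, takes a point from camera to world coordinates). Camera axes: x right, y down, z forward; pixel columns grow to the right and rows downward; lengths in m; the calibration is good to about 2 mm. A picture is of the moment at which its call begins.
- r.close_job(): hands the job in, once; it reports no verdict.
Trained networks look in a picture, given as the dict that the camera call returned (one of the last four; its "shot" number tells which), for a name from the list of things; names that differ only in an ending like _2 or _b are one class to them, and where a whole thing is asked for, a point or a joint stands for the part that bears it (a point fixed in the world has none). Each returns a list of dicts, best first, with "score" (0 to 1); they miss things now and then, are a little off and sometimes report something else, mostly with a low value. They report only what shows in the picture. A call takes as long as a camera call.
- r.find_in(picture, target): "uv" ([column, row] in pixels, amid what is visible of it).
- r.trace(picture, target): "mask" (480x640 bool, what is visible of it) and "uv" ([column, row] in pixels, amid what is visible of it).
The state is a dict: "time_s": time; "joints": joint angles; "qd": joint speeds; "joint_torque": joint torques, N m; "tcp_pos": TCP position; "eef_rot": TCP orientation; "contact_force": force on the tool from outside, world axes, zero at the start; "moment": the same for the moment, N m; "gripper_width": finger opening in m.
Only numpy, scipy, OpenCV 4.12 (cv2) and the standard library are available. Lean on these libraries where they do the work, as an engineer would, in place of code of your own. Each camera call takes 0.05 s, during which the arm holds its last target. There are 200 camera calls.

## Working session

There is one attempt and no reset: what is moved stays moved. The work goes in short steps, Python scripts to look and compute and a tool call to move; the robot and the scene stay as the last step left them, time stands still between calls to the robot, and variables do not carry over. Pictures are saved under pics/ and viewed, about 8 in all and at most 12, crops included, and the job is handed in when it is done.

Besides the shell and the picture viewer there is one more tool, called after "Call:" in YAML: its name, and indented under it one key for each argument. send_rows: Moves the arm, as the interface text tells. Its arguments: {"type":"object","properties":{"plan":{"type":"array"},"jaw":{"type":"number"},"force":{"type":"number"}},"required":["plan"]}

```bash
ls; mkdir -p pics; cat > h.py <<'E'
import numpy as np, cv2
from scipy.spatial.transform import Rotation as R
from plant import r
def pts(p, mask=None):
    d=p["range_z"]; m=d>0
    if mask is not None: m=m&mask
    v,u=np.nonzero(m); K=p["mtx"]
    uv=np.stack([u,v],1).astype(np.float64)[:,None]
    n=cv2.undistortPoints(uv,np.array(K,float),np.array([p["k1"],0,0,0,0.]))[:,0]
    z=d[v,u]; c=np.c_[n*z[:,None],z]
    T=np.array(p["pose"]); return c@T[:3,:3].T+T[:3,3]
def save(p,n): cv2.imwrite("pics/"+n,p["color"][:,:,::-1])
def circ(P):
    A=np.c_[2*P[:,:2],np.ones(len(P))]; s=np.linalg.lstsq(A,(P[:,:2]**2).sum(1),rcond=None)[0]
    return s[:2],np.sqrt(s[2]+s[:2]@s[:2])
def tool():
    s=r.get_state(); return np.array(s["tcp_pos"]), R.from_euler("xyz",s["eef_rot"],degrees=True)
def row(pos,Rt):
    "goal -> scaled shift, turn"
    p,q=tool(); return np.round(q.inv().apply(np.array(pos)-p)/.15,3), np.round((q.inv()*Rt).as_rotvec()/(np.pi/4),3)
E
python3 - <<'E'
from h import *
s=r.get_state(); print({k:np.round(v,3) for k,v in s.items()}); print(tool()[1].as_matrix().round(3))
ps={}
for c in ["scene","side"]:
    p=r.capture(c); save(p,c+"0.png"); ps[c]=p; print(c,p["k1"],np.round(p["pose"],3).tolist())
    for t in ["cup","cup_handle","pot","cap","ball0","gear_large","gear_small","cover","tube","rollers","wrench"]:
        for o in r.trace(p,t)[:1]:
            P=pts(p,o["mask"]); print(t,round(o["score"],2),np.round(o["uv"]),len(P),np.median(P,0).round(3),np.percentile(P,2,axis=0).round(3),np.percentile(P,98,axis=0).round(3))
im=np.hstack([ps["scene"]["color"],ps["side"]["color"]])
E
```

```text
pics
{'time_s': np.float64(0.0), 'joints': array([ 8.3542e+01,  2.0590e+01,  6.3300e-01, -1.8000e-02, -7.0135e+01,
       -1.6508e+01]), 'qd': array([ 0.007, -0.061, -0.021,  0.   ,  0.024, -0.098]), 'joint_torque': array([ 2.0000e-03, -5.8272e+01,  2.9305e+01,  6.9970e+00,  7.0000e-03,
       -0.0000e+00]), 'tcp_pos': array([0.263, 0.621, 0.245]), 'eef_rot': array([  96.076,   89.907, -106.896]), 'contact_force': array([-0.696,  0.041, -0.013]), 'moment': array([ 0.006, -0.037,  0.002]), 'gripper_width': np.float64(0.088)}
[[-0.    -0.39  -0.921]
 [-0.002 -0.921  0.39 ]
 [-1.     0.002 -0.   ]]
scene -0.01867727146961133 [[-0.299, 0.662, -0.687, 1.378], [0.954, 0.216, -0.207, 0.171], [0.011, -0.718, -0.696, 0.876], [0.0, 0.0, 0.0, 1.0]]
cup 0.68 [280. 198.] 517 [ 0.423 -0.227  0.023] [ 0.391 -0.267  0.005] [ 0.556 -0.19   0.035]
cup_handle 0.97 [284. 204.] 550 [ 0.426 -0.224  0.024] [ 0.39  -0.268  0.004] [ 0.557 -0.188  0.035]
pot 0.74 [368. 255.] 2178 [0.589 0.045 0.04 ] [ 0.526 -0.02   0.003] [0.629 0.101 0.089]
cap 0.98 [466. 262.] 1360 [0.509 0.28  0.031] [0.433 0.234 0.   ] [0
[... 1068 characters left out ...]
 0.231 0.002] [0.534 0.327 0.064]
ball0 0.64 [284. 353.] 36 [ 0.42  -0.241  0.018] [ 0.415 -0.246  0.013] [ 0.426 -0.236  0.021]
gear_large 0.93 [232. 312.] 1000 [ 0.375 -0.107  0.012] [ 0.342 -0.137 -0.   ] [ 0.411 -0.067  0.018]
gear_small 0.78 [203. 241.] 221 [0.382 0.102 0.012] [0.365 0.088 0.001] [0.401 0.128 0.019]
cover 0.68 [375. 212.] 2386 [ 0.766 -0.005  0.024] [ 0.713 -0.056  0.003] [0.851 0.077 0.048]
tube 0.93 [414. 230.] 2003 [ 0.737 -0.178  0.131] [ 0.726 -0.189  0.009] [ 0.767 -0.147  0.202]
rollers 0.83 [309. 152.] 1153 [0.734 0.256 0.039] [0.676 0.225 0.003] [0.809 0.304 0.049]
wrench 0.81 [382. 447.] 1247 [ 0.493 -0.468  0.007] [ 0.409 -0.484  0.001] [ 0.578 -0.449  0.01 ]
```

```bash
python3 - <<'E'
from h import *
ps=[r.capture(c) for c in ["scene","side"]]
def cl(t,z0,z1):
    out=[]
    for p in ps:
        o=r.trace(p,t)
        if o: P=pts(p,o[0]["mask"]); out.append(P[(P[:,2]>z0)&(P[:,2]<z1)])
    return out
for nm,t,a,b in [("pot rim","pot",.085,.095),("cap grip","cap",.036,.058),("cap gtop","cap",.060,.068),("cap skirt","cap",.003,.028),("cap plate","cap",.029,.035)]:
    for P in cl(t,a,b)+[np.vstack(cl(t,a,b))]:
        if len(P)>10: print(nm,len(P),*[np.round(x,4) for x in circ(P)],P.mean(0).round(4), 'ext',((P.min(0)+P.max(0))/2).round(4))
for P in cl("cup",.017,.04)+[np.vstack(cl("cup",.017,.04))]:
    H=P[(P[:,0]>.48)]; c=H[:,:2].mean(0); u,s,v=np.linalg.svd(H[:,:2]-c); d=v[0]*np.sign(v[0,0])
    print("handle",len(H),c.round(4),"yaw",np.degrees(np.arctan2(d[1],d[0])).round(1),"end",((H[:,:2]-c)@d).max(), "w",np.ptp(np.percentile((H[:,:2]-c)@np.array([-d[1],d[0]]),[2,98])))
    C=P[(P[:,0]<.46)&(P[:,2]>.027)]; print("rim",len(C),circ(C))
save(ps[1],"side1.png")
E
```

```text
pot rim 161 [0.5641 0.0417] 0.0378 [0.5657 0.0427 0.0882] ext [0.5657 0.0415 0.0892]
pot rim 260 [0.5613 0.0406] 0.0379 [0.5606 0.0401 0.0892] ext [0.5609 0.0412 0.09  ]
pot rim 421 [0.5625 0.0409] 0.0379 [0.5626 0.0411 0.0888] ext [0.564  0.0412 0.09  ]
cap grip 144 [0.487  0.2832] 0.0263 [0.5078 0.2797 0.0477] ext [0.5005 0.2921 0.0471]
cap grip 166 [0.4883 0.277 ] 0.0233 [0.4842 0.2625 0.0465] ext [0.4903 0.2646 0.047 ]
cap grip 310 [0.4881 0.2808] 0.0255 [0.4951 0.2705 0.0471] ext [0.4903 0.2787 0.047 ]
cap gtop 173 [0.4907 0.2822] 0.0169 [0.4916 0.2823 0.0617] ext [0.491  0.2825 0.0628]
cap gtop 181 [0.4888 0.2791] 0.0172 [0.489  0.2785 0.0623] ext [0.4889 0.2798 0.0635]
cap gtop 354 [0.4897 0.2805] 0.0172 [0.4902 0.2803 0.062 ] ext [0.491  0.2799 0.0635]
cap skirt 323 [0.4923 0.2816] 0.048 [0.5272 0.2786 0.0168] ext [0.4929 0.2816 0.0155]
cap skirt 329 [0.4907 0.2875] 0.0556 [0.4821 0.2444 0.0164] ext [0.4942 0.3009 0.0155]
cap skirt 652 [0.4894 0.2822] 0.0507 [0.5044 0.2613 0.0166] ext [0.4942 0.3009 0.0155]
cap plate 524 [0.4902 0.282 ] 0.0401 [0.5025 0.2809 0.0315] ext [0.4937 0.2819 0.032 ]
cap plate 472 [0.4888 0.2794] 0.0403 [0.485  0.2683 0.0323] ext [0.4896 0.2781 0.032 ]
cap plate 996 [0.4894 0.2811] 0.0406 [0.4942 0.2749 0.0319] ext [0.4904 0.2796 0.032 ]
handle 137 [ 0.5221 -0.2204] yaw 3.7 end 0.04025379722412746 w 0.013843028101734718
rim 59 (array([ 0.43472556, -0.22732038]), np.float64(0.04331276672803131))
handle 338 [ 0.5187 -0.2255] yaw 3.7 end 0.04003374395746746 w 0.013837238916297977
rim 212 (array([ 0.43308312, -0.22837227]), np.float64(0.04261963139324491))
handle 475 [ 0.5197 -0.224 ] yaw 4.1 end 0.042921583409804835 w 0.015242081638464675
rim 271 (array([ 0.4333853 , -0.22813399]), np.float64(0.04267263427802359))
```

View pics/side0.png

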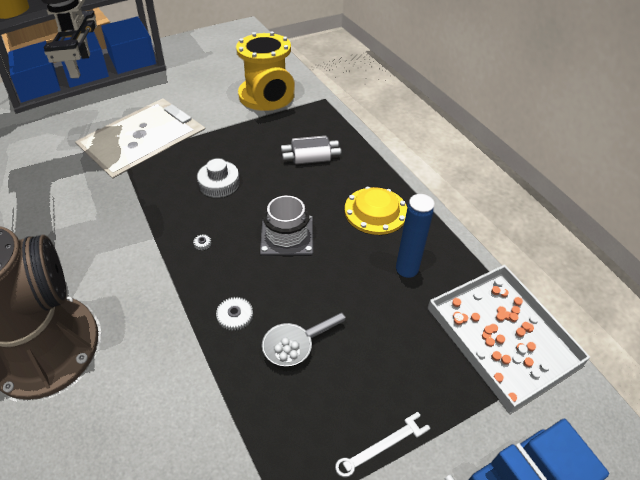

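```bash
cat >> h.py <<'E'
def seq(goals, start=None):
    "print scaled numbers of successive calls, each goal relative to the one before"
    p,q=start or tool()
    for g,G in goals:
        g=np.array(g); d=q.inv().apply(g-p)/.15; t=(q.inv()*G).as_rotvec()/(np.pi/4)
        print(np.round(d,3).tolist(),np.round(t,3).tolist()); p,q=g,G
def down(yaw):
    "tool down, tool y at world yaw (deg)"
    a=np.radians(yaw); y=np.array([np.cos(a),np.sin(a),0]); x=np.array([0,0,-1.]); return R.from_matrix(np.c_[x,y,np.cross(x,y)])
E
python3 - <<'E'
from h import *
n=5; A=[]
for i in range(1,n+1):
    f=i/n; rr=.674+f*(.565-.674); a=np.radians(67.05+f*(-23.2-67.05))
    A.append(([rr*np.cos(a),rr*np.sin(a),.245-f*.065], down(-113-f*153.3)))
seq(A)
E
```

```text
[0.09, 0.366, -1.346] [0.682, 0.0, -0.0]
[0.087, 0.058, -1.348] [0.681, 0.0, 0.0]
[0.087, -0.225, -1.284] [0.681, -0.0, -0.0]
[0.087, -0.478, -1.164] [0.681, 0.0, 0.0]
[0.087, -0.69, -0.998] [0.681, 0.0, 0.0]
```

```bash
python3 - <<'E'
from h import *
n=7; A=[]
for i in range(1,n+1):
    f=i/n; rr=.674+f*(.565-.674); a=np.radians(67.05+f*(-23.2-67.05))
    A.append(([rr*np.cos(a),rr*np.sin(a),.245-f*.065], down(-113-f*153.3)))
seq(A)
E
```

```text
[0.066, 0.221, -0.978] [0.487, 0.0, -0.0]
[0.062, 0.059, -0.978] [0.487, 0.0, 0.0]
[0.062, -0.09, -0.952] [0.487, 0.0, 0.0]
[0.062, -0.23, -0.904] [0.487, -0.0, -0.0]
[0.062, -0.357, -0.837] [0.487, 0.0, 0.0]
[0.062, -0.469, -0.752] [0.487, 0.0, 0.0]
[0.062, -0.564, -0.654] [0.487, 0.0, 0.0]
```

Call:
send_rows:
  plan:
    - [[0.02, 0.07, -0.3], [0.15, 0, 0]]
    - [[0.04, 0.15, -0.6], [0.3, 0, 0]]
    - [[0.06, 0.22, -0.98], [0.487, 0, 0]]
    - [[0.06, 0.22, -0.98], [0.487, 0, 0]]
    - [[0.06, 0.22, -0.98], [0.487, 0, 0]]

```text
time_s: 3.0
tcp_pos: [0.3873, 0.5326, 0.2366]
eef_rot: [127.2, 90.0, -97.8]
contact_force: [-0.8, 0.8, 0.3]
gripper_width: 0.0876
```

Call:
send_rows:
  plan:
    - [[0.06, 0.06, -0.98], [0.487, 0, 0]]
    - [[0.06, 0.06, -0.98], [0.487, 0, 0]]
    - [[0.06, 0.06, -0.98], [0.487, 0, 0]]
    - [[0.06, 0.06, -0.98], [0.487, 0, 0]]
    - [[0.06, 0.06, -0.98], [0.487, 0, 0]]

```text
time_s: 3.5
tcp_pos: [0.485, 0.4223, 0.2276]
eef_rot: [-33.5, 90.0, 79.6]
contact_force: [-1.3, 0.6, -0.8]
gripper_width: 0.0875
```

Call:
send_rows:
  plan:
    - [[0.06, -0.09, -0.95], [0.487, 0, 0]]
    - [[0.06, -0.09, -0.95], [0.487, 0, 0]]
    - [[0.06, -0.09, -0.95], [0.487, 0, 0]]
    - [[0.06, -0.09, -0.95], [0.487, 0, 0]]
    - [[0.06, -0.09, -0.95], [0.487, 0, 0]]

```text
time_s: 4.0
tcp_pos: [0.5531, 0.2973, 0.2187]
eef_rot: [-23.6, 90.0, 67.7]
contact_force: [-0.3, -0.0, 0.3]
gripper_width: 0.0876
```

Call:
send_rows:
  plan:
    - [[0.06, -0.23, -0.9], [0.487, 0, 0]]
    - [[0.06, -0.23, -0.9], [0.487, 0, 0]]
    - [[0.06, -0.23, -0.9], [0.487, 0, 0]]
    - [[0.06, -0.23, -0.9], [0.487, 0, 0]]
    - [[0.06, -0.23, -0.9], [0.487, 0, 0]]

```text
time_s: 4.5
tcp_pos: [0.5905, 0.1644, 0.2098]
eef_rot: [-12.4, 89.9, 57.1]
contact_force: [-0.4, 1.2, 0.5]
gripper_width: 0.0878
```

Call:
send_rows:
  plan:
    - [[0.06, -0.36, -0.84], [0.487, 0, 0]]
    - [[0.06, -0.36, -0.84], [0.487, 0, 0]]
    - [[0.06, -0.36, -0.84], [0.487, 0, 0]]
    - [[0.06, -0.36, -0.84], [0.487, 0, 0]]
    - [[0.06, -0.36, -0.84], [0.487, 0, 0]]

```text
time_s: 5.0
tcp_pos: [0.5972, 0.0289, 0.2009]
eef_rot: [-0.7, 89.9, 47.0]
contact_force: [0.1, 0.5, -0.3]
gripper_width: 0.0875
```

Call:
send_rows:
  plan:
    - [[0.06, -0.47, -0.75], [0.487, 0, 0]]
    - [[0.06, -0.47, -0.75], [0.487, 0, 0]]
    - [[0.06, -0.47, -0.75], [0.487, 0, 0]]
    - [[0.06, -0.47, -0.75], [0.487, 0, 0]]
    - [[0.06, -0.47, -0.75], [0.487, 0, 0]]

```text
time_s: 5.5
tcp_pos: [0.5742, -0.1004, 0.1919]
eef_rot: [12.7, 89.9, 38.6]
contact_force: [-0.7, 0.4, -0.1]
gripper_width: 0.088
```

Call:
send_rows:
  plan:
    - [[0.06, -0.56, -0.65], [0.487, 0, 0]]
    - [[0.06, -0.56, -0.65], [0.487, 0, 0]]
    - [[0.06, -0.56, -0.65], [0.487, 0, 0]]
    - [[0.06, -0.56, -0.65], [0.487, 0, 0]]
    - [[0.06, -0.56, -0.65], [0.487, 0, 0]]

```text
time_s: 6.0
tcp_pos: [0.5242, -0.2174, 0.1829]
eef_rot: [26.4, 89.8, 30.6]
contact_force: [0.7, 0.6, -0.0]
gripper_width: 0.0874
```

```bash
python3 - <<'E'
from h import *
p=r.capture("wrist"); save(p,"w1.png"); P=pts(p); s=r.get_state(); print(s["tcp_pos"],s["eef_rot"],s["time_s"])
H=P[(P[:,2]>.028)&(P[:,2]<.042)&(abs(P[:,0]-.52)<.06)&(abs(P[:,1]+.2225)<.04)]
H=H[H[:,0]>.487]
print(len(H))
if len(H)>20:
    c=H[:,:2].mean(0); v=np.linalg.svd(H[:,:2]-c)[2][0]; v*=np.sign(v[0]); n=np.array([-v[1],v[0]]); w=(H[:,:2]-c)@n
    print(c,np.degrees(np.arctan2(v[1],v[0])),np.percentile(w,[2,98]),H.min(0),H.max(0),np.median(H[:,2]))
    mid=c+n*np.percentile(w,[2,98]).mean(); end=((H[:,:2]-c)@v).max(); g=mid+v*(end-.041); print("grip",g)
    seq([([*g,.12],down(90+np.degrees(np.arctan2(v[1],v[0]))))])
E
```

```text
[ 0.52442825 -0.21704636  0.18289191] [26.19119097 89.82314792 30.41508781] 6.05
1460
[ 0.52116818 -0.22409995] 3.2897972341289208 [-0.00657334  0.00670184] [ 0.48700975 -0.23269962  0.03031535] [ 0.55938484 -0.21577695  0.0364301 ] 0.0341227113495165
grip [ 0.51817368 -0.22420771]
[0.419, -0.045, -0.046] [0.021, 0.004, -0.002]
```

View pics/w1.png

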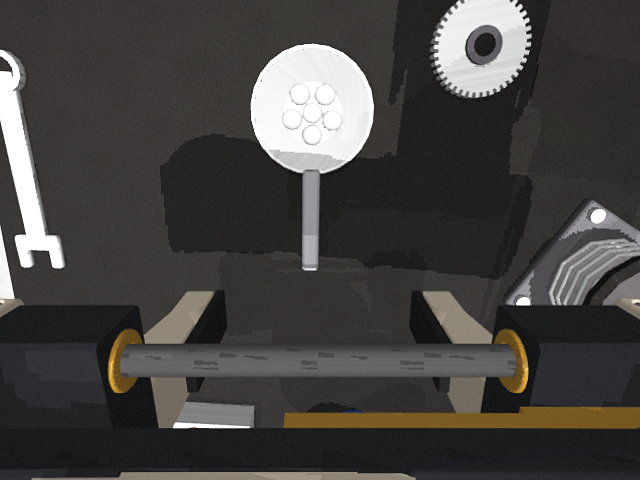

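Call:
send_rows:
  plan:
    - [[0.3, -0.045, -0.046], [0.02, 0, 0]]
    - [[0.6, -0.045, -0.046], [0.02, 0, 0]]
    - [[0.9, -0.045, -0.046], [0.02, 0, 0]]
    - [[0.95, -0.045, -0.046], [0.02, 0, 0]]
    - [[0.95, -0.045, -0.046], [0.02, 0, 0]]

```text
time_s: 6.55
tcp_pos: [0.5186, -0.2229, 0.0397]
eef_rot: [92.2, 89.9, 95.7]
contact_force: [0.4, -0.1, 0.4]
gripper_width: 0.0878
```

```bash
python3 - <<'E'
from h import *
print(r.get_state()["tcp_pos"]); seq([([.5182,-.2242,.027],down(93.4))])
E
```

```text
[ 0.51861204 -0.22292845  0.03969485]
[0.085, -0.008, -0.003] [0.002, -0.0, -0.002]
```

Call:
send_rows:
  plan:
    - [[0.085, -0.008, -0.003], [0, 0, 0]]
    - [[0.085, -0.008, -0.003], [0, 0, 0]]
    - [[0.085, -0.008, -0.003], [0, 0, 0]]
    - [[0.085, -0.008, -0.003], [0, 0, 0]]
    - [[0.085, -0.008, -0.003], [0, 0, 0]]

```text
time_s: 7.05
tcp_pos: [0.5187, -0.2242, 0.0278]
eef_rot: [43.0, 89.9, 46.5]
contact_force: [-0.1, 0.4, -0.6]
gripper_width: 0.0877
```

Call:
send_rows:
  plan:
    - [[0, 0, 0], [0, 0, 0]]
    - [[0, 0, 0], [0, 0, 0]]
    - [[0, 0, 0], [0, 0, 0]]
    - [[0, 0, 0], [0, 0, 0]]
    - [[0, 0, 0], [0, 0, 0]]
  jaw: -1
  force: 50

```text
time_s: 7.55
tcp_pos: [0.5187, -0.2242, 0.0278]
eef_rot: [46.4, 89.9, 49.8]
contact_force: [-0.4, 0.0, -0.1]
gripper_width: 0.0533
```

Call:
send_rows:
  plan:
    - [[0, 0, 0], [0, 0, 0]]
    - [[0, 0, 0], [0, 0, 0]]
    - [[0, 0, 0], [0, 0, 0]]
    - [[0, 0, 0], [0, 0, 0]]
    - [[0, 0, 0], [0, 0, 0]]

```text
time_s: 8.05
tcp_pos: [0.5186, -0.2242, 0.0278]
eef_rot: [48.5, 89.9, 52.0]
contact_force: [0.9, 1.2, -0.7]
gripper_width: 0.0134
```

Call:
send_rows:
  plan:
    - [[-0.03, 0, 0], [0, 0, 0]]
    - [[-0.12, 0, 0], [0, 0, 0]]
    - [[-0.3, 0, 0], [0, 0, 0]]
    - [[-0.45, 0, 0], [0, 0, 0]]
    - [[-0.5, 0, 0], [0, 0, 0]]

```text
time_s: 8.55
tcp_pos: [0.5198, -0.2245, 0.1052]
eef_rot: [6.1, 89.7, 9.6]
contact_force: [1.0, -1.5, -2.6]
gripper_width: 0.0133
```

```bash
cat >> h.py <<'E'
YC=3.3
def pour(lip,th):
    ex=np.array([np.cos(np.radians(YC)),np.sin(np.radians(YC)),0]); ey=np.cross([0,0,1],ex)
    Q=R.from_rotvec(-np.radians(th)*ey); 
    return np.array(lip)-Q.apply(-.131*ex+np.array([0,0,.003])), Q*down(90+YC)
E
python3 - <<'E'
from h import *
s=r.get_state(); print(s["tcp_pos"],s["gripper_width"],s["contact_force"],s["moment"],s["time_s"])
p=r.capture("side"); save(p,"s2.png")
L0=np.array(s["tcp_pos"])+R.from_euler("z",YC,degrees=True).apply([-.131,0,.003])
L1=np.array([.5745,.041,.125]); print(L0)
A=[]
for f,th,z in [(0.2,3,.175),(.46,12,.18),(.73,25,.16),(1,40,.125)]:
    l=L0+(L1-L0)*f; l[2]=z; A.append(pour(l,th)); print(A[-1][0])
seq(A)
E
```

```text
[ 0.51978177 -0.22454359  0.105243  ] 0.01330676375153784 [ 1.04751775 -1.50279361 -2.58565119] [ 0.01549125 -0.42000221  0.02523979] 8.55
[ 0.38899899 -0.23208448  0.108243  ]
[ 0.55685948 -0.16992799  0.17886012]
[ 0.60287702 -0.09905361  0.20430199]
[ 0.64420993 -0.02582546  0.21264407]
[0.67661059 0.04688766 0.20690704]
[-0.489, 0.348, 0.271] [0.004, -0.06, -0.001]
[-0.152, 0.454, 0.342] [0.0, -0.2, 0.0]
[0.009, 0.472, 0.308] [-0.0, -0.289, 0.0]
[0.138, 0.472, 0.205] [0.0, -0.333, 0.0]
```

Call:
send_rows:
  plan:
    - [[-0.04, 0.02, 0.02], [0, -0.005, 0]]
    - [[-0.14, 0.08, 0.06], [0, -0.015, 0]]
    - [[-0.26, 0.16, 0.13], [0, -0.03, 0]]
    - [[-0.38, 0.25, 0.2], [0, -0.045, 0]]
    - [[-0.489, 0.348, 0.271], [0, -0.06, 0]]

```text
time_s: 9.1
tcp_pos: [0.5581, -0.1685, 0.181]
eef_rot: [0.5, 86.9, 4.0]
contact_force: [0.6, 0.6, -2.1]
gripper_width: 0.0139
```

Call:
send_rows:
  plan:
    - [[-0.05, 0.09, 0.07], [0, -0.03, 0]]
    - [[-0.09, 0.18, 0.14], [0, -0.06, 0]]
    - [[-0.11, 0.27, 0.21], [0, -0.1, 0]]
    - [[-0.14, 0.36, 0.28], [0, -0.15, 0]]
    - [[-0.15, 0.454, 0.342], [0, -0.2, 0]]

```text
time_s: 9.6
tcp_pos: [0.6045, -0.0959, 0.2065]
eef_rot: [0.3, 77.7, 3.8]
contact_force: [-0.7, 0.1, -1.3]
gripper_width: 0.0135
```

Call:
send_rows:
  plan:
    - [[0, 0.09, 0.06], [0, -0.055, 0]]
    - [[0, 0.18, 0.12], [0, -0.11, 0]]
    - [[0, 0.28, 0.18], [0, -0.165, 0]]
    - [[0, 0.38, 0.25], [0, -0.225, 0]]
    - [[0, 0.46, 0.3], [0, -0.285, 0]]

```text
time_s: 10.1
tcp_pos: [0.6445, -0.0222, 0.2163]
eef_rot: [0.3, 64.8, 3.9]
contact_force: [0.6, -1.0, -1.2]
gripper_width: 0.0139
```

```bash
python3 - <<'E'
from h import *
s=r.get_state(); print(s["tcp_pos"],s["gripper_width"],s["contact_force"],s["time_s"],s["joints"])
seq([pour([.5745,.041,.125],40)])
E
```

```text
[ 0.64446438 -0.02217435  0.21631263] 0.013851892560869102 [ 0.64707231 -0.95241979 -1.20087896] 10.1 [  18.44870649    6.38019748  -32.40799174   13.4857123   -27.35000694
 -115.54148042]
[0.161, 0.446, 0.193] [0.005, -0.328, -0.006]
```

```bash
cat >> h.py <<'E'
def pourR(yc,th):
    ex=np.array([np.cos(np.radians(yc)),np.sin(np.radians(yc)),0]); ey=np.cross([0,0,1],ex)
    return R.from_rotvec(-np.radians(th)*ey)*down(90+yc), ex
def tcp(lip,yc,th):
    Q,ex=pourR(yc,th); T=Q*down(90+yc).inv(); return np.array(lip)-T.apply(-.131*ex+np.array([0,0,.003])), Q
E
python3 - <<'E'
from h import *
p0,_=tool(); g,G=tcp([.5625,.055,.145],90,20); print(g)
A=[]
for f,yc,th in [(.2,18,24),(.5,42,22),(.8,68,20),(1,90,20)]:
    q=p0+(g-p0)*f; q[2]=.21 if f<1 else g[2]; A.append((q,pourR(yc,th)[0]))
seq(A)
E
```

```text
[0.5625     0.17912579 0.18698556]
[-0.001, 0.275, -0.102] [-0.292, 0.027, 0.131]
[-0.013, 0.434, -0.029] [-0.491, 0.044, 0.208]
[0.055, 0.409, 0.137] [-0.539, 0.044, 0.207]
[0.215, 0.202, 0.143] [-0.459, -0.0, 0.167]
```

Call:
send_rows:
  plan:
    - [[0, 0.03, -0.01], [-0.03, 0, 0.015]]
    - [[0, 0.08, -0.03], [-0.08, 0.01, 0.04]]
    - [[0, 0.14, -0.05], [-0.14, 0.01, 0.065]]
    - [[0, 0.2, -0.08], [-0.21, 0.02, 0.1]]
    - [[0, 0.275, -0.102], [-0.292, 0.027, 0.131]]

```text
time_s: 10.6
tcp_pos: [0.6272, 0.0193, 0.2093]
eef_rot: [0.1, 66.0, 18.3]
contact_force: [0.4, 0.3, -1.9]
gripper_width: 0.0139
```

Call:
send_rows:
  plan:
    - [[0, 0.08, -0.005], [-0.09, 0.01, 0.04]]
    - [[0, 0.17, -0.01], [-0.19, 0.02, 0.08]]
    - [[-0.01, 0.26, -0.015], [-0.29, 0.03, 0.12]]
    - [[-0.01, 0.35, -0.02], [-0.39, 0.035, 0.165]]
    - [[-0.013, 0.434, -0.029], [-0.49, 0.044, 0.208]]

```text
time_s: 11.1
tcp_pos: [0.6015, 0.0811, 0.2091]
eef_rot: [0.3, 68.0, 42.6]
contact_force: [-0.5, -0.4, -2.3]
gripper_width: 0.0131
```

Call:
send_rows:
  plan:
    - [[0.01, 0.08, 0.03], [-0.105, 0.01, 0.04]]
    - [[0.02, 0.16, 0.055], [-0.21, 0.02, 0.08]]
    - [[0.03, 0.25, 0.08], [-0.32, 0.03, 0.12]]
    - [[0.045, 0.33, 0.11], [-0.43, 0.04, 0.165]]
    - [[0.055, 0.409, 0.137], [-0.539, 0.044, 0.207]]

```text
time_s: 11.6
tcp_pos: [0.5758, 0.1425, 0.2088]
eef_rot: [0.4, 70.0, 69.0]
contact_force: [0.7, -0.3, -1.5]
gripper_width: 0.0136
```

```bash
python3 - <<'E'
from h import *
s=r.get_state(); print(s["tcp_pos"],s["gripper_width"],s["contact_force"],s["time_s"],s["joints"])
seq([tcp([.5625,.055,.145],90,20),tcp([.5625,.055,.115],90,40)])
p=r.capture("side"); save(p,"s3.png")
E
```

```text
[0.57583497 0.14251205 0.20881297] 0.01359661083234674 [ 0.72619938 -0.2655347  -1.48884712] 11.6 [ 23.02981378   9.81283005 -14.58164112 -17.98818156 -52.78954519
 -35.15259941]
[0.204, 0.172, 0.133] [-0.448, 0.001, 0.16]
[-0.112, -0.0, -0.114] [-0.0, -0.444, 0.0]
```

View pics/s3.png

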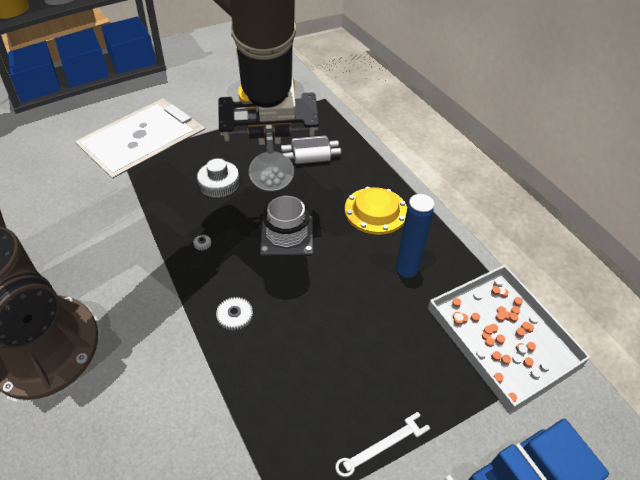

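Call:
send_rows:
  plan:
    - [[0.05, 0.04, 0.03], [-0.09, 0, 0.03]]
    - [[0.1, 0.08, 0.06], [-0.18, 0, 0.06]]
    - [[0.15, 0.12, 0.09], [-0.28, 0, 0.1]]
    - [[0.19, 0.155, 0.12], [-0.38, 0, 0.135]]
    - [[0.204, 0.172, 0.133], [-0.448, 0, 0.16]]

```text
time_s: 12.15
tcp_pos: [0.5616, 0.181, 0.186]
eef_rot: [0.2, 70.0, 90.6]
contact_force: [0.1, -0.2, -2.2]
gripper_width: 0.0133
```

Call:
send_rows:
  plan:
    - [[-0.01, 0, -0.01], [0, -0.06, 0]]
    - [[-0.03, 0, -0.03], [0, -0.15, 0]]
    - [[-0.06, 0, -0.06], [0, -0.26, 0]]
    - [[-0.09, 0, -0.09], [0, -0.37, 0]]
    - [[-0.112, 0, -0.114], [0, -0.444, 0]]

```text
time_s: 12.65
tcp_pos: [0.5618, 0.1587, 0.1956]
eef_rot: [0.2, 49.9, 90.4]
contact_force: [0.8, 0.2, -2.3]
gripper_width: 0.0139
```

```bash
python3 - <<'E'
from h import *
s=r.get_state(); print(s["tcp_pos"],s["eef_rot"],s["gripper_width"],s["contact_force"],s["time_s"],s["joints"])
P,q=tool(); 
for ths in [(43,46,49,51,53),(55,57,59,61,63),(65,67,69,71,73),(75,78,81,84,87)]:
    print(ths)
    for th in ths:
        g,G=tcp([.5625,.053,.104],90,th); print((q.inv().apply(g-P)/.15).round(3).tolist(),((q.inv()*G).as_rotvec()/np.pi*4).round(3).tolist())
    P,q=g,G
E
```

```text
[0.56175493 0.15869829 0.19563583] [ 0.20137524 49.85641071 90.39707555] 0.013859804833931264 [ 0.84833988  0.24623236 -2.32539644] 12.65 [  6.81018667  17.06115353  -6.10551989 -43.52821296 -68.47314469
  10.65016728]
(43, 46, 49, 51, 53)
[-0.011, -0.005, -0.059] [0.002, -0.063, -0.006]
[-0.057, -0.005, -0.062] [0.002, -0.13, -0.006]
[-0.102, -0.004, -0.067] [0.002, -0.197, -0.006]
[-0.132, -0.004, -0.071] [0.002, -0.241, -0.006]
[-0.162, -0.004, -0.077] [0.002, -0.286, -0.006]
(55, 57, 59, 61, 63)
[-0.03, -0.0, 0.0] [0.0, -0.044, 0.0]
[-0.061, -0.0, -0.001] [0.0, -0.089, 0.0]
[-0.091, -0.0, -0.003] [0.0, -0.133, 0.0]
[-0.122, -0.0, -0.006] [-0.0, -0.178, 0.0]
[-0.152, -0.0, -0.01] [-0.0, -0.222, 0.0]
(65, 67, 69, 71, 73)
[-0.03, -0.0, 0.0] [-0.0, -0.044, 0.0]
[-0.061, -0.0, -0.001] [0.0, -0.089, 0.0]
[-0.091, -0.0, -0.003] [-0.0, -0.133, 0.0]
[-0.122, -0.0, -0.006] [0.0, -0.178, 0.0]
[-0.152, -0.0, -0.01] [0.0, -0.222, 0.0]
(75, 78, 81, 84, 87)
[-0.03, 0.0, 0.0] [0.0, -0.044, -0.0]
[-0.076, 0.0, -0.002] [0.0, -0.111, -0.0]
[-0.122, 0.0, -0.006] [0.0, -0.178, -0.0]
[-0.167, -0.0, -0.012] [-0.0, -0.244, 0.0]
[-0.212, -0.0, -0.021] [-0.0, -0.311, 0.0]
```

Call:
send_rows:
  plan:
    - [[-0.01, 0, -0.02], [0, -0.05, 0]]
    - [[-0.05, -0.004, -0.04], [0, -0.13, 0]]
    - [[-0.1, -0.004, -0.06], [0, -0.197, 0]]
    - [[-0.13, -0.004, -0.07], [0, -0.24, 0]]
    - [[-0.155, -0.004, -0.075], [0, -0.27, 0]]

```text
time_s: 13.15
tcp_pos: [0.5623, 0.1346, 0.2055]
eef_rot: [0.3, 37.7, 90.3]
contact_force: [0.4, -0.5, -2.5]
gripper_width: 0.0134
```

```bash
python3 - <<'E'
from h import *
p=r.capture("side"); q=r.capture("scene"); s=r.get_state(); print(s["tcp_pos"],s["eef_rot"],s["time_s"],s["contact_force"])
a=cv2.resize(p["color"][110:290,180:400],None,fx=1.8,fy=1.8); b=cv2.resize(q["color"][140:320,270:490],None,fx=1.8,fy=1.8)
cv2.imwrite("pics/p4.png",np.hstack([a,b])[:,:,::-1])
E
```

```text
[0.56248373 0.13450165 0.20557482] [ 0.27821901 37.72154882 90.33050011] 13.25 [ 0.29791738  0.41601377 -2.1145854 ]
```

View pics/p4.png

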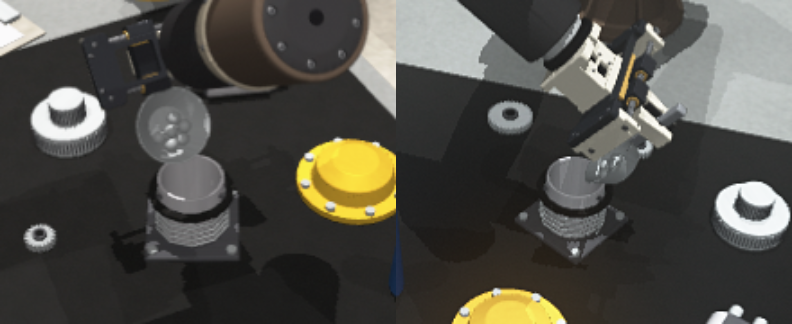

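Call:
send_rows:
  plan:
    - [[-0.03, 0, 0], [0, -0.044, 0]]
    - [[-0.06, 0, 0], [0, -0.089, 0]]
    - [[-0.09, 0, -0.003], [0, -0.133, 0]]
    - [[-0.12, 0, -0.006], [0, -0.178, 0]]
    - [[-0.152, 0, -0.01], [0, -0.222, 0]]

```text
time_s: 13.75
tcp_pos: [0.5627, 0.1151, 0.2185]
eef_rot: [0.3, 27.6, 90.3]
contact_force: [-0.2, 0.3, -1.4]
gripper_width: 0.0133
```

Call:
send_rows:
  plan:
    - [[-0.03, 0, 0], [0, -0.044, 0]]
    - [[-0.06, 0, 0], [0, -0.089, 0]]
    - [[-0.09, 0, -0.003], [0, -0.133, 0]]
    - [[-0.12, 0, -0.006], [0, -0.178, 0]]
    - [[-0.152, 0, -0.01], [0, -0.222, 0]]

```text
time_s: 14.25
tcp_pos: [0.5628, 0.0937, 0.2278]
eef_rot: [0.2, 17.4, 90.2]
contact_force: [0.7, 0.5, -1.4]
gripper_width: 0.014
```

```bash
python3 - <<'E'
from h import *
s=r.get_state(); print(s["tcp_pos"],s["eef_rot"],s["time_s"],s["contact_force"],s["joints"])
P,q=tool()
for th in (75,79,83,86,90):
    g,G=tcp([.5625,.053,.104],90,th); print((q.inv().apply(g-P)/.15).round(3).tolist(),((q.inv()*G).as_rotvec()/np.pi*4).round(3).tolist())
E
```

```text
[0.56279568 0.09370924 0.22777852] [ 0.23817264 17.39751308 90.20094137] 14.25 [ 0.68047563  0.5171587  -1.36700124] [-16.67505046  29.87486793  -0.35300422 -66.46015976 -95.09607394
  33.65260164]
[-0.029, 0.002, 0.005] [-0.004, -0.053, -0.004]
[-0.09, 0.002, 0.002] [-0.004, -0.142, -0.004]
[-0.15, 0.002, -0.006] [-0.004, -0.231, -0.004]
[-0.195, 0.003, -0.014] [-0.004, -0.298, -0.004]
[-0.254, 0.003, -0.029] [-0.005, -0.387, -0.004]
```

Call:
send_rows:
  plan:
    - [[-0.03, 0, 0], [0, -0.053, 0]]
    - [[-0.09, 0, 0], [0, -0.142, 0]]
    - [[-0.15, 0, -0.006], [0, -0.231, 0]]
    - [[-0.195, 0, -0.014], [0, -0.298, 0]]
    - [[-0.254, 0, -0.029], [0, -0.387, 0]]

```text
time_s: 14.75
tcp_pos: [0.5632, 0.0553, 0.2355]
eef_rot: [0.1, -0.2, 90.1]
contact_force: [0.5, -0.1, -0.5]
gripper_width: 0.0133
```

Call:
send_rows:
  plan:
    - [[0, 0, 0], [0, 0, 0]]
    - [[0, 0, 0], [0, 0, 0]]
    - [[0, 0, 0], [0, 0, 0]]
    - [[0, 0, 0], [0, 0, 0]]
    - [[0, 0, 0], [0, 0, 0]]

```text
time_s: 15.25
tcp_pos: [0.5631, 0.0559, 0.2364]
eef_rot: [0.0, -0.1, 90.2]
contact_force: [-0.1, 0.1, -0.5]
gripper_width: 0.0138
```

```bash
python3 - <<'E'
from h import *
p=r.capture("side"); q=r.capture("scene"); s=r.get_state(); print(s["tcp_pos"],s["eef_rot"],s["time_s"],s["contact_force"],s["joints"])
a=cv2.resize(p["color"][110:290,180:400],None,fx=1.8,fy=1.8); b=cv2.resize(q["color"][140:320,270:490],None,fx=1.8,fy=1.8)
cv2.imwrite("pics/p5.png",np.hstack([a,b])[:,:,::-1])
E
```

```text
[0.56310703 0.05574043 0.23617455] [ 6.02992870e-02 -1.59738822e-01  9.01497806e+01] 15.35 [ 0.65750371  0.61903406 -1.19213118] [ -23.83384681   39.42253521    2.11906766  -75.04058431 -108.96642225
   39.72197009]
```

View pics/p5.png

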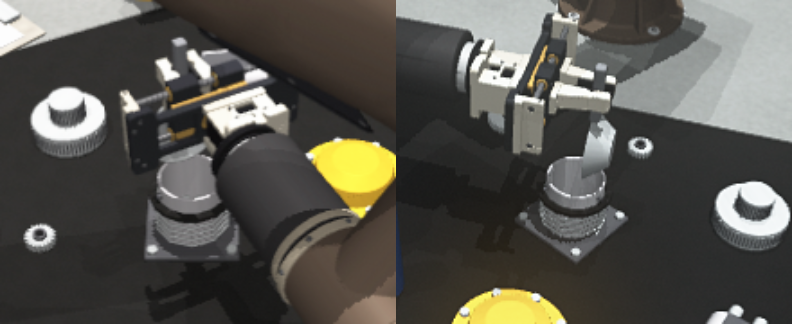

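```bash
python3 - <<'E'
from h import *
seq([([.56,.02,.265],pourR(90,52)[0]),([.545,-.08,.25],pourR(90,13)[0]),([.53,-.165,.15],pourR(90,0)[0]),([.53,-.165,.05],pourR(90,0)[0])])
E
```

```text
[-0.238, 0.022, 0.193] [-0.0, 0.848, -0.004]
[-0.464, 0.1, -0.489] [-0.0, 0.867, -0.0]
[0.522, 0.1, -0.702] [0.0, 0.289, 0.0]
[0.667, 0.0, 0.0] [0.0, 0.0, 0.0]
```

Call:
send_rows:
  plan:
    - [[-0.03, 0, 0.08], [0, 0.12, 0]]
    - [[-0.08, 0, 0.12], [0, 0.3, 0]]
    - [[-0.14, 0.01, 0.15], [0, 0.48, 0]]
    - [[-0.19, 0.02, 0.17], [0, 0.66, 0]]
    - [[-0.238, 0.022, 0.193], [0, 0.84, 0]]

```text
time_s: 15.85
tcp_pos: [0.5602, 0.0189, 0.2664]
eef_rot: [-0.1, 38.0, 90.0]
contact_force: [0.0, -0.1, -1.2]
gripper_width: 0.0136
```

Call:
send_rows:
  plan:
    - [[-0.09, 0.02, -0.1], [0, 0.17, 0]]
    - [[-0.18, 0.04, -0.2], [0, 0.34, 0]]
    - [[-0.28, 0.06, -0.3], [0, 0.52, 0]]
    - [[-0.37, 0.08, -0.4], [0, 0.69, 0]]
    - [[-0.464, 0.1, -0.489], [0, 0.867, 0]]

```text
time_s: 16.35
tcp_pos: [0.5456, -0.0817, 0.2528]
eef_rot: [-1.2, 77.3, 88.9]
contact_force: [-1.1, 0.2, -1.7]
gripper_width: 0.0134
```

Call:
send_rows:
  plan:
    - [[0.1, 0.02, -0.14], [0, 0.06, 0]]
    - [[0.2, 0.04, -0.28], [0, 0.12, 0]]
    - [[0.3, 0.06, -0.42], [0, 0.18, 0]]
    - [[0.42, 0.08, -0.56], [0, 0.24, 0]]
    - [[0.522, 0.1, -0.702], [0, 0.289, 0]]

```text
time_s: 16.85
tcp_pos: [0.5307, -0.1671, 0.1526]
eef_rot: [-138.6, 89.6, -48.5]
contact_force: [0.3, 0.6, -1.3]
gripper_width: 0.0132
```

```bash
python3 - <<'E'
from h import *
s=r.get_state(); print(s["tcp_pos"],s["eef_rot"],s["time_s"],s["contact_force"],s["joints"])
seq([([.53,-.165,.05],pourR(90,0)[0])])
E
```

```text
[ 0.53067061 -0.1670529   0.15260009] [-138.64349139   89.56205082  -48.50884978] 16.85 [ 0.30631685  0.59110852 -1.25572869] [  2.9278455   13.83145291 -22.16518364   0.42473324 -53.73110277
  -3.04365284]
[0.684, 0.008, 0.018] [0.003, -0.007, 0.006]
```

Call:
send_rows:
  plan:
    - [[0.15, 0, 0.01], [0, 0, 0]]
    - [[0.35, 0, 0.01], [0, 0, 0]]
    - [[0.55, 0, 0.01], [0, 0, 0]]
    - [[0.65, 0, 0.01], [0, 0, 0]]
    - [[0.7, 0, 0.01], [0, 0, 0]]

```text
time_s: 17.35
tcp_pos: [0.53, -0.1659, 0.0462]
eef_rot: [-154.1, 89.7, -64.0]
contact_force: [-0.5, -0.2, -0.6]
gripper_width: 0.0135
```

```bash
python3 - <<'E'
from h import *
p=r.capture("side"); s=r.get_state(); print(s["tcp_pos"],s["eef_rot"],s["time_s"],s["contact_force"])
P=pts(p); C=P[(abs(P[:,0]-.53)<.06)&(abs(P[:,1]+.25)<.06)&(P[:,2]>.012)]
h,e=np.histogram(C[:,1],12); print([(round(e[i],3),round(np.percentile(C[(C[:,1]>=e[i])&(C[:,1]<e[i+1]),2],97),4)) for i in range(12) if h[i]>3])
seq([([.53,-.166,.0285],pourR(90,0)[0])])
E
```

```text
[ 0.53009214 -0.16596386  0.04592445] [-154.72647644   89.65798496  -64.61442933] 17.4 [ 4.77983479e-04 -3.57063724e-01 -1.30643822e+00]
[(np.float64(-0.296), np.float64(0.0519)), (np.float64(-0.287), np.float64(0.0509)), (np.float64(-0.278), np.float64(0.05)), (np.float64(-0.269), np.float64(0.0492)), (np.float64(-0.261), np.float64(0.0493)), (np.float64(-0.252), np.float64(0.0476)), (np.float64(-0.243), np.float64(0.0486)), (np.float64(-0.234), np.float64(0.0486)), (np.float64(-0.225), np.float64(0.0484)), (np.float64(-0.216), np.float64(0.4638)), (np.float64(-0.208), np.float64(0.4672)), (np.float64(-0.199), np.float64(0.4693))]
[0.116, 0.001, 0.0] [0.002, -0.007, 0.003]
```

Call:
send_rows:
  plan:
    - [[0.04, 0, 0], [0, -0.007, 0]]
    - [[0.08, 0, 0], [0, -0.007, 0]]
    - [[0.1, 0, 0], [0, -0.007, 0]]
    - [[0.11, 0, 0], [0, -0.007, 0]]
    - [[0.113, 0, 0], [0, -0.007, 0]]

```text
time_s: 17.9
tcp_pos: [0.5303, -0.1661, 0.0291]
eef_rot: [-88.4, 89.8, 1.7]
contact_force: [0.7, -0.4, -1.1]
gripper_width: 0.0139
```

Call:
send_rows:
  plan:
    - [[0, 0, 0], [0, 0, 0]]
    - [[0, 0, 0], [0, 0, 0]]
    - [[0, 0, 0], [0, 0, 0]]
    - [[0, 0, 0], [0, 0, 0]]
    - [[0, 0, 0], [0, 0, 0]]
  jaw: 0.2

```text
time_s: 18.4
tcp_pos: [0.5303, -0.1661, 0.0292]
eef_rot: [-88.6, 89.8, 1.5]
contact_force: [0.0, -0.3, 0.1]
gripper_width: 0.0475
```

Call:
send_rows:
  plan:
    - [[-0.1, 0, 0], [0, 0, 0]]
    - [[-0.4, 0, 0], [0, 0, 0]]
    - [[-0.7, 0, 0], [0, 0, 0]]
    - [[-0.95, 0, 0], [0, 0, 0]]
    - [[-0.95, 0, 0], [0, 0, 0]]

```text
time_s: 18.9
tcp_pos: [0.5331, -0.1664, 0.1777]
eef_rot: [-94.4, 89.3, -4.2]
contact_force: [0.4, -0.2, 0.3]
gripper_width: 0.0527
```

```bash
python3 - <<'E'
from h import *
s=r.get_state(); print(s["tcp_pos"],s["eef_rot"],s["time_s"],s["contact_force"],s["joints"])
# to above cap then: tool y yaw 180 -> choose
g0=np.array(s["tcp_pos"]); A=[]
a0=np.arctan2(g0[1],g0[0]); a1=np.arctan2(.281,.4895); r0=np.hypot(*g0[:2]); r1=np.hypot(.281,.4895)
for f in (1/3,2/3,1): 
    a=a0+(a1-a0)*f; rr=r0+(r1-r0)*f; A.append(([rr*np.cos(a),rr*np.sin(a),.20],down(180+45*f)))
seq(A)
E
```

```text
[ 0.53306383 -0.16642128  0.17768993] [-94.36693189  89.25488092  -4.19187475] 18.9 [ 0.41303312 -0.24670673  0.33085806] [  2.81161945  12.38368278 -20.25076753   0.10878936 -56.62603697
  -2.69582119]
[-0.147, -0.186, 1.004] [-0.329, -0.003, 0.016]
[0.0, -0.169, 1.011] [-0.333, 0.0, 0.0]
[0.0, -0.156, 1.016] [-0.333, 0.0, 0.0]
```

Call:
send_rows:
  plan:
    - [[-0.05, -0.04, 0.25], [-0.08, 0, 0.016]]
    - [[-0.1, -0.1, 0.55], [-0.18, 0, 0.016]]
    - [[-0.147, -0.186, 0.85], [-0.33, 0, 0.016]]
    - [[-0.147, -0.186, 1], [-0.33, 0, 0.016]]
    - [[-0.147, -0.186, 1], [-0.33, 0, 0.016]]
  jaw: 1

```text
time_s: 19.4
tcp_pos: [0.5605, -0.0136, 0.1997]
eef_rot: [-175.2, 89.9, -69.9]
contact_force: [-0.6, -0.3, 0.8]
gripper_width: 0.0852
```

Call:
send_rows:
  plan:
    - [[0, -0.05, 0.33], [-0.11, 0, 0]]
    - [[0, -0.1, 0.66], [-0.22, 0, 0]]
    - [[0, -0.17, 1], [-0.333, 0, 0]]
    - [[0, -0.17, 1], [-0.333, 0, 0]]
    - [[0, -0.17, 1], [-0.333, 0, 0]]

```text
time_s: 19.9
tcp_pos: [0.5454, 0.1387, 0.1988]
eef_rot: [150.2, 89.9, -89.5]
contact_force: [-0.7, -0.4, 0.1]
gripper_width: 0.0876
```

Call:
send_rows:
  plan:
    - [[0, -0.05, 0.33], [-0.11, 0, 0]]
    - [[0, -0.1, 0.66], [-0.22, 0, 0]]
    - [[0, -0.16, 1], [-0.333, 0, 0]]
    - [[0, -0.16, 1], [-0.333, 0, 0]]
    - [[0, -0.16, 1], [-0.333, 0, 0]]

```text
time_s: 20.4
tcp_pos: [0.4903, 0.2799, 0.1981]
eef_rot: [125.2, 89.8, -99.6]
contact_force: [-0.1, -0.0, 0.6]
gripper_width: 0.0877
```

```bash
python3 - <<'E'
from h import *
s=r.get_state(); print(s["tcp_pos"],s["eef_rot"],s["joints"])
p=r.capture("wrist"); q=r.capture("side"); sc=r.capture("scene"); save(p,"w6.png")
im=np.hstack([cv2.resize(q["color"],None,fx=.625,fy=.625),cv2.resize(p["color"],None,fx=.625,fy=.625)]); cv2.imwrite("pics/p6.png",im[:,:,::-1])
c=np.array([.4895,.281])
def near(P,c,z0,z1,rad): return P[(P[:,2]>z0)&(P[:,2]<z1)&(np.hypot(*(P[:,:2]-c).T)<rad)]
for n,z in [("wrist",p),("scene",sc),("side",q)]:
    P=pts(z)
    for a,b,rad in [(.058,.067,.03),(.027,.036,.055)]:
        Q=near(P,c,a,b,rad)
        if len(Q)>30: print(n,len(Q),circ(Q),Q.mean(0).round(4),((np.percentile(Q,1,axis=0)+np.percentile(Q,99,axis=0))/2).round(4))
    Q=near(P,np.array([.5625,.041]),.085,.095,.046)
    if len(Q)>30: print(n,"pot",len(Q),circ(Q))
E
```

```text
[0.49028964 0.27991544 0.1981142 ] [125.16647439  89.81314276 -99.57527167] [ 49.64783921  12.36718125 -17.32023921   0.10988543 -60.47316634
  -4.44387424]
wrist 2874 (array([0.49112544, 0.27952162]), np.float64(0.01703041552725402)) [0.4914 0.2793 0.0621] [0.491  0.2795 0.0611]
wrist 7265 (array([0.49011076, 0.28053125]), np.float64(0.04060939853174299)) [0.4947 0.2761 0.0322] [0.4911 0.2796 0.032 ]
scene 222 (array([0.49094667, 0.28201798]), np.float64(0.017515014468461366)) [0.4915 0.2821 0.0612] [0.4902 0.2816 0.0614]
scene 605 (array([0.49018448, 0.28201234]), np.float64(0.040045681950750076)) [0.5028 0.281  0.0312] [0.4956 0.2819 0.0314]
scene pot 168 (array([0.56432758, 0.04171997]), np.float64(0.03783279731824549))
side 212 (array([0.48824455, 0.27837858]), np.float64(0.017659228199694284)) [0.4882 0.2777 0.0621] [0.4877 0.2796 0.0619]
side 563 (array([0.48887639, 0.27917399]), np.float64(0.04035120879223515)) [0.486  0.2667 0.0321] [0.4883 0.2755 0.0316]
side pot 263 (array([0.5612775 , 0.04056346]), np.float64(0.03781236052687135))
```

View pics/p6.png

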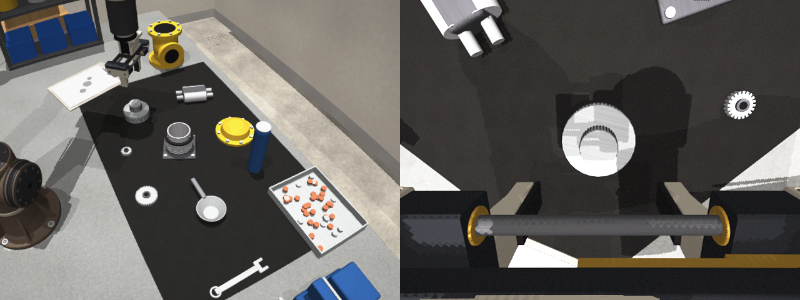

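Call:
send_rows:
  plan:
    - [[0.3, 0, 0], [0, 0, 0]]
    - [[0.6, 0, 0], [0, 0, 0]]
    - [[0.85, 0, 0], [0, 0, 0]]
    - [[0.95, 0, 0], [0, 0, 0]]
    - [[0.95, 0, 0], [0, 0, 0]]

```text
time_s: 21.05
tcp_pos: [0.4908, 0.2754, 0.0537]
eef_rot: [109.6, 89.6, -115.4]
contact_force: [0.0, -0.2, 0.9]
gripper_width: 0.0877
```

Call:
send_rows:
  plan:
    - [[0, 0, 0], [0, 0, 0]]
    - [[0, 0, 0], [0, 0, 0]]
    - [[0, 0, 0], [0, 0, 0]]
    - [[0, 0, 0], [0, 0, 0]]
    - [[0, 0, 0], [0, 0, 0]]
  jaw: -1
  force: 15

```text
time_s: 21.55
tcp_pos: [0.4909, 0.2756, 0.0542]
eef_rot: [112.1, 89.7, -113.0]
contact_force: [-0.5, 0.6, -0.6]
gripper_width: 0.0534
```

Call:
send_rows:
  plan:
    - [[0, 0, 0], [0, 0, 0]]
    - [[0, 0, 0], [0, 0, 0]]
    - [[0, 0, 0], [0, 0, 0]]
    - [[0, 0, 0], [0, 0, 0]]
    - [[0, 0, 0], [0, 0, 0]]
  force: 50

```text
time_s: 22.05
tcp_pos: [0.4909, 0.2757, 0.0543]
eef_rot: [112.0, 89.7, -113.0]
contact_force: [-1.6, -0.5, 4.2]
gripper_width: 0.0469
```

Call:
send_rows:
  plan:
    - [[-0.1, 0, 0], [0, 0, 0]]
    - [[-0.3, 0, 0], [0, 0, 0]]
    - [[-0.6, 0, 0], [0, 0, 0]]
    - [[-0.8, 0, 0], [0, 0, 0]]
    - [[-0.85, 0, 0], [0, 0, 0]]

```text
time_s: 22.55
tcp_pos: [0.4925, 0.2775, 0.1856]
eef_rot: [-169.8, 89.9, -34.9]
contact_force: [0.5, 1.0, -2.1]
gripper_width: 0.047
```

```bash
python3 - <<'E'
from h import *
s=r.get_state(); print(s["tcp_pos"],s["eef_rot"],s["joints"],s["contact_force"])
g0=np.array(s["tcp_pos"]);g1=np.array([.5625,.041,.185])
# cup tool x tilt check, path to pot, keep yaw then straighten; end 30 above pot short to look
seq([(g0+(g1-g0)*f*.75/.75*1,down(225-25*f)) for f in (.4,.8)])
P=pts(r.capture("side")); c=g0[:2]; Q=P[(np.hypot(*(P[:,:2]-c).T)<.06)&(P[:,2]>.1)&(P[:,2]<.165)]; print(len(Q), np.percentile(Q[:,2],[1,50]))
E
```

```text
[0.49253355 0.27751324 0.18556552] [-169.84703012   89.85492173  -34.85967645] [ 49.32834583  12.96911487 -18.34284741   0.16896454 -58.67345709
  -4.42882102] [ 0.4914973   1.00141665 -2.10361682]
[0.003, 0.314, -0.578] [0.222, -0.003, 0.001]
[0.002, 0.209, -0.624] [0.222, 0.0, 0.0]
843 [0.13190295 0.15882802]
```

Call:
send_rows:
  plan:
    - [[0, 0.05, -0.1], [0.04, 0, 0]]
    - [[0, 0.11, -0.22], [0.09, 0, 0]]
    - [[0, 0.17, -0.34], [0.13, 0, 0]]
    - [[0, 0.24, -0.46], [0.18, 0, 0]]
    - [[0, 0.314, -0.578], [0.222, 0, 0]]

```text
time_s: 23.1
tcp_pos: [0.5194, 0.1807, 0.1829]
eef_rot: [119.9, 89.8, -115.3]
contact_force: [-0.2, 0.3, -1.8]
gripper_width: 0.0473
```

Call:
send_rows:
  plan:
    - [[0, 0.04, -0.12], [0.04, 0, 0]]
    - [[0, 0.08, -0.24], [0.09, 0, 0]]
    - [[0, 0.13, -0.37], [0.13, 0, 0]]
    - [[0, 0.17, -0.5], [0.18, 0, 0]]
    - [[0, 0.21, -0.624], [0.222, 0, 0]]

```text
time_s: 23.6
tcp_pos: [0.5461, 0.084, 0.1811]
eef_rot: [110.8, 89.6, -134.5]
contact_force: [0.3, -0.4, -2.0]
gripper_width: 0.0474
```

```bash
python3 - <<'E'
from h import *
s=r.get_state(); print(s["tcp_pos"],s["eef_rot"],s["joints"],s["contact_force"])
seq([([.5625,.041,.185],down(197))])
E
```

```text
[0.54606156 0.08395241 0.18105253] [ 110.81468675   89.58057303 -134.53058513] [ 29.13593449  12.26340964 -19.9278442    0.13876931 -58.21132134
  -4.55472277] [ 0.25770509 -0.39765615 -2.01717403]
[-0.025, 0.02, -0.306] [0.17, -0.004, -0.008]
```

Call:
send_rows:
  plan:
    - [[0, 0.005, -0.08], [0.04, -0.001, -0.002]]
    - [[-0.01, 0.01, -0.16], [0.08, -0.002, -0.004]]
    - [[-0.02, 0.015, -0.24], [0.13, -0.004, -0.008]]
    - [[-0.025, 0.02, -0.306], [0.17, -0.004, -0.008]]
    - [[-0.025, 0.02, -0.306], [0.17, -0.004, -0.008]]

```text
time_s: 24.1
tcp_pos: [0.5629, 0.0401, 0.185]
eef_rot: [90.7, 90.0, -162.4]
contact_force: [0.3, -0.0, -1.3]
gripper_width: 0.0474
```

```bash
python3 - <<'E'
from h import *
s=r.get_state(); print(s["tcp_pos"],s["eef_rot"]); t=np.array(s["tcp_pos"])
print("tool axes",tool()[1].as_matrix().round(4).tolist())
from scipy.optimize import least_squares
ims=[]
for n in ["scene","side"]:
    p=r.capture(n); P=pts(p); ims.append(p["color"])
    d=np.hypot(*(P[:,:2]-t[:2]).T)
    S=P[(d<.06)&(d>.04)&(P[:,2]>.134)&(P[:,2]<.155)]
    f=least_squares(lambda c:np.hypot(*(S[:,:2]-c).T)-.0505,t[:2],loss="soft_l1",f_scale=.001).x
    print(n,len(S),"skirt c",f.round(4),"resid",np.std(np.hypot(*(S[:,:2]-f).T)).round(4),"zmin",np.percentile(P[(d<.06)&(P[:,2]>.11),2],1).round(4))
    # pot outer walls visible below: spring hidden; pot rim
    Q=P[(d<.048)&(P[:,2]>.084)&(P[:,2]<.095)]; print(" rim pts",len(Q), circ(Q) if len(Q)>20 else "")
    E=P[(d<.085)&(P[:,2]>.007)&(P[:,2]<.0125)]; 
    if len(E)>50: print(" flange minAreaRect",cv2.minAreaRect((E[:,:2]*1000).astype(np.float32)))
    B=P[(d<.056)&(P[:,2]>.060)&(P[:,2]<.0685)]
    if len(B)>20: 
        fb=least_squares(lambda c:np.hypot(*(B[:,:2]-c).T)-.051,t[:2],loss="soft_l1",f_scale=.001).x; print(" seal",len(B),fb.round(4))
a=[cv2.resize(i[100:300,180:440] if k else i[130:330,250:510],None,fx=1.5,fy=1.5) for k,i in enumerate(ims)]
cv2.imwrite("pics/p7.png",np.hstack(a)[:,:,::-1])
E
```

```text
[0.56294335 0.0400724  0.18502752] [  90.72319165   89.99114208 -162.42520777]
tool axes [[-0.0001, -0.9571, -0.2899], [-0.0, -0.2899, 0.9571], [-1.0, 0.0002, -0.0]]
scene 297 skirt c [0.5621 0.0455] resid 0.0013 zmin 0.1386
 rim pts 102 (array([0.56433648, 0.04200323]), np.float64(0.037838779870760376))
 flange minAreaRect ((564.0868530273438, 41.943115234375), (116.49032592773438, 117.32991027832031), 63.4351692199707)
 seal 182 [0.5611 0.041 ]
side 365 skirt c [0.561  0.0459] resid 0.0012 zmin 0.1379
 rim pts 163 (array([0.56116551, 0.04009662]), np.float64(0.037599355758452274))
 flange minAreaRect ((560.6071166992188, 39.01384735107422), (114.61322021484375, 115.94857788085938), 63.9507942199707)
 seal 137 [0.5622 0.0424]
```

View pics/p7.png

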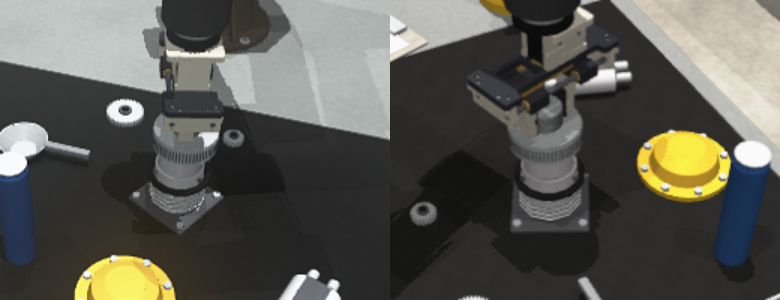

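```bash
python3 - <<'E'
from h import *
t,q=tool(); g=t+np.array([.0012,-.0046,0])
for z in (.15,.14,.136,.134): g[2]=z; seq([(g,down(197))])
E
```

```text
[0.233, 0.001, -0.032] [-0.0, 0.0, -0.0]
[0.3, 0.001, -0.032] [-0.0, 0.0, -0.0]
[0.326, 0.001, -0.032] [-0.0, 0.0, -0.0]
[0.34, 0.001, -0.032] [-0.0, 0.0, -0.0]
```

Call:
send_rows:
  plan:
    - [[0.08, 0.001, -0.032], [0, 0, 0]]
    - [[0.16, 0.001, -0.032], [0, 0, 0]]
    - [[0.22, 0.001, -0.032], [0, 0, 0]]
    - [[0.25, 0.001, -0.032], [0, 0, 0]]
    - [[0.25, 0.001, -0.032], [0, 0, 0]]

```text
time_s: 24.7
tcp_pos: [0.5633, 0.0363, 0.1463]
eef_rot: [88.5, 89.9, -164.5]
contact_force: [0.1, 0.2, -1.3]
gripper_width: 0.0473
```

Call:
send_rows:
  plan:
    - [[0.01, 0, 0], [0, 0, 0]]
    - [[0.02, 0, 0], [0, 0, 0]]
    - [[0.03, 0, 0], [0, 0, 0]]
    - [[0.04, 0, 0], [0, 0, 0]]
    - [[0.045, 0, 0], [0, 0, 0]]

```text
time_s: 25.2
tcp_pos: [0.5632, 0.0363, 0.1395]
eef_rot: [88.0, 89.9, -165.0]
contact_force: [-0.7, 0.4, -2.5]
gripper_width: 0.0474
```

Call:
send_rows:
  plan:
    - [[0.006, 0, 0], [0, 0, 0]]
    - [[0.012, 0, 0], [0, 0, 0]]
    - [[0.018, 0, 0], [0, 0, 0]]
    - [[0.024, 0, 0], [0, 0, 0]]
    - [[0.03, 0, 0], [0, 0, 0]]

```text
time_s: 25.7
tcp_pos: [0.5633, 0.0363, 0.1351]
eef_rot: [89.3, 89.9, -163.7]
contact_force: [-1.9, 0.4, 5.9]
gripper_width: 0.0471
```

Call:
send_rows:
  plan:
    - [[0.006, 0, 0], [0, 0, 0]]
    - [[0.012, 0, 0], [0, 0, 0]]
    - [[0.015, 0, 0], [0, 0, 0]]
    - [[0.015, 0, 0], [0, 0, 0]]
    - [[0.015, 0, 0], [0, 0, 0]]

```text
time_s: 26.2
tcp_pos: [0.5634, 0.0363, 0.1348]
eef_rot: [111.5, 89.9, -141.5]
contact_force: [-7.1, 0.9, 15.8]
gripper_width: 0.0471
```

Call:
send_rows:
  plan:
    - [[0.008, 0.005, 0], [0.09, 0, 0]]
    - [[0.008, 0.008, 0], [0.18, 0, 0]]
    - [[0.008, 0.01, 0.001], [0.27, 0, 0]]
    - [[0.008, 0.013, 0.001], [0.36, 0, 0]]
    - [[0.008, 0.015, 0.002], [0.444, 0, 0]]

```text
time_s: 26.7
tcp_pos: [0.5619, 0.0354, 0.135]
eef_rot: [-147.6, 89.9, -60.7]
contact_force: [-1.9, -2.5, 8.6]
gripper_width: 0.0475
```

```bash
cat > st.py <<'E'
from h import *
s=r.get_state(); q=tool()[1]; y=q.apply([0,1,0]); z=q.apply([0,0,1])
print("t",round(s["time_s"],2),"tcp",np.round(s["tcp_pos"],4),"yaw",np.degrees(np.arctan2(y[1],y[0])).round(1)%360,"F",np.round(s["contact_force"],1),"M",np.round(s["moment"],2),"w",round(s["gripper_width"],4),"axis@",(np.array(s["tcp_pos"])+.0048*z)[:2].round(4),"x",q.apply([1,0,0]).round(3),"j6",s["joints"][5].round(1))
E
python3 st.py
```

```text
t 26.7 tcp [0.5619 0.0354 0.135 ] yaw 177.0 F [-1.9 -2.5  8.6] M [-0.89  0.64  0.24] w 0.0475 axis@ [0.5622 0.0402] x [ 0.001 -0.002 -1.   ] j6 -26.7
```

Call:
send_rows:
  plan:
    - [[0.008, 0.002, 0], [0.09, 0, 0]]
    - [[0.008, 0.004, 0], [0.18, 0, 0]]
    - [[0.008, 0.007, 0.001], [0.27, 0, 0]]
    - [[0.008, 0.009, 0.001], [0.36, 0, 0]]
    - [[0.008, 0.011, 0.002], [0.444, 0, 0]]

```text
time_s: 27.2
tcp_pos: [0.5606, 0.0353, 0.135]
eef_rot: [-121.2, 89.8, -54.3]
contact_force: [-2.4, -2.1, 8.2]
gripper_width: 0.0471
```

```bash
python3 st.py
```

```text
t 27.2 tcp [0.5606 0.0353 0.135 ] yaw 156.9 F [-2.4 -2.1  8.2] M [-0.52  1.21  0.38] w 0.0471 axis@ [0.5624 0.0397] x [ 0.002 -0.002 -1.   ] j6 -46.9
```

Call:
send_rows:
  plan:
    - [[0.008, 0.002, 0], [0.09, 0, 0]]
    - [[0.008, 0.004, 0], [0.18, 0, 0]]
    - [[0.008, 0.007, 0.001], [0.27, 0, 0]]
    - [[0.008, 0.009, 0.001], [0.36, 0, 0]]
    - [[0.008, 0.011, 0.002], [0.444, 0, 0]]

```text
time_s: 27.7
tcp_pos: [0.5592, 0.0361, 0.135]
eef_rot: [-94.3, 89.8, -47.5]
contact_force: [-3.9, -0.6, 7.9]
gripper_width: 0.0472
```

```bash
python3 st.py
```

```text
t 27.7 tcp [0.5592 0.0361 0.135 ] yaw 136.8 F [-3.9 -0.6  7.9] M [0.19 1.56 0.34] w 0.0472 axis@ [0.5625 0.0396] x [ 0.002 -0.003 -1.   ] j6 -67.2
```

Call:
send_rows:
  plan:
    - [[0.008, 0.002, 0], [0.09, 0, 0]]
    - [[0.008, 0.004, 0], [0.18, 0, 0]]
    - [[0.008, 0.007, 0.001], [0.27, 0, 0]]
    - [[0.008, 0.009, 0.001], [0.36, 0, 0]]
    - [[0.008, 0.011, 0.002], [0.444, 0, 0]]

```text
time_s: 28.2
tcp_pos: [0.5584, 0.0373, 0.1349]
eef_rot: [-68.0, 89.7, -41.3]
contact_force: [-0.9, -1.3, 3.5]
gripper_width: 0.0473
```

```bash
python3 st.py
```

```text
t 28.2 tcp [0.5584 0.0373 0.1349] yaw 116.7 F [-0.9 -1.3  3.5] M [-0.2   0.59  0.13] w 0.0473 axis@ [0.5627 0.0395] x [ 0.003 -0.003 -1.   ] j6 -87.5
```

Call:
send_rows:
  plan:
    - [[0.008, 0, 0], [0, 0, 0]]
    - [[0.012, 0, 0], [0, 0, 0]]
    - [[0.016, 0, 0], [0, 0, 0]]
    - [[0.02, 0, 0], [0, 0, 0]]
    - [[0.02, 0, 0], [0, 0, 0]]

```text
time_s: 28.7
tcp_pos: [0.5594, 0.0375, 0.1346]
eef_rot: [-48.9, 89.6, -22.2]
contact_force: [-6.0, 0.5, 17.8]
gripper_width: 0.047
```

```bash
python3 st.py
```

```text
t 28.7 tcp [0.5594 0.0375 0.1346] yaw 116.7 F [-6.   0.5 17.8] M [ 0.58  2.32 -0.17] w 0.047 axis@ [0.5637 0.0397] x [ 0.006 -0.003 -1.   ] j6 -87.5
```

Call:
send_rows:
  plan:
    - [[0.008, 0.003, -0.003], [0.05, 0, 0]]
    - [[0.008, 0.004, -0.004], [0.11, 0, 0]]
    - [[0.008, 0.005, -0.004], [0.17, 0, 0]]
    - [[0.008, 0.006, -0.004], [0.22, 0, 0]]
    - [[0.008, 0.008, -0.004], [0.28, 0, 0]]

```text
time_s: 29.2
tcp_pos: [0.5583, 0.0384, 0.1333]
eef_rot: [-34.4, 89.6, -20.4]
contact_force: [-0.2, 0.3, -1.4]
gripper_width: 0.0471
```

```bash
python3 st.py
```

```text
t 29.2 tcp [0.5583 0.0384 0.1333] yaw 104.0 F [-0.2  0.3 -1.4] M [ 0.28 -0.    0.01] w 0.0471 axis@ [0.563  0.0396] x [ 0.006 -0.002 -1.   ] j6 -100.4
```

Call:
send_rows:
  plan:
    - [[0.012, 0, 0], [0, 0, 0]]
    - [[0.024, 0, 0], [0, 0, 0]]
    - [[0.036, 0, 0], [0, 0, 0]]
    - [[0.048, 0, 0], [0, 0, 0]]
    - [[0.05, 0, 0], [0, 0, 0]]

```text
time_s: 29.7
tcp_pos: [0.5583, 0.0384, 0.1255]
eef_rot: [-35.7, 89.6, -21.7]
contact_force: [0.5, 1.1, -1.5]
gripper_width: 0.047
```

```bash
python3 st.py
```

```text
t 29.7 tcp [0.5583 0.0384 0.1255] yaw 104.0 F [ 0.5  1.1 -1.5] M [ 0.33 -0.1   0.03] w 0.047 axis@ [0.5629 0.0395] x [ 0.006 -0.002 -1.   ] j6 -100.3
```

Call:
send_rows:
  plan:
    - [[0.012, 0, 0], [0, 0, 0]]
    - [[0.024, 0, 0], [0, 0, 0]]
    - [[0.036, 0, 0], [0, 0, 0]]
    - [[0.046, 0, 0], [0, 0, 0]]
    - [[0.05, 0, 0], [0, 0, 0]]
  force: 60

```text
time_s: 30.2
tcp_pos: [0.5588, 0.0384, 0.1186]
eef_rot: [-31.9, 89.6, -17.8]
contact_force: [-1.2, -0.2, 7.5]
gripper_width: 0.0473
```

```bash
python3 st.py
```

```text
t 30.2 tcp [0.5588 0.0384 0.1186] yaw 104.1 F [-1.2 -0.2  7.5] M [0.47 0.7  0.03] w 0.0473 axis@ [0.5634 0.0396] x [ 0.007 -0.002 -1.   ] j6 -100.3
```

Call:
send_rows:
  plan:
    - [[0.008, 0, 0], [0, 0, 0]]
    - [[0.012, 0, 0], [0, 0, 0]]
    - [[0.016, 0, 0], [0, 0, 0]]
    - [[0.02, 0, 0], [0, 0, 0]]
    - [[0.02, 0, 0], [0, 0, 0]]

```text
time_s: 30.7
tcp_pos: [0.5591, 0.0384, 0.1183]
eef_rot: [-27.5, 89.5, -13.4]
contact_force: [-8.5, 0.0, 24.1]
gripper_width: 0.0469
```

```bash
python3 st.py
```

```text
t 30.7 tcp [0.5591 0.0384 0.1183] yaw 104.1 F [-8.5  0.  24.1] M [1.07 3.65 0.23] w 0.0469 axis@ [0.5638 0.0396] x [ 0.009 -0.002 -1.   ] j6 -100.3
```

```bash
python3 - <<'E'
from h import *
t,_=tool(); seq([(t+np.array([-.0008,0,-.0024]),down(104.1))])
E
```

```text
[0.016, 0.001, -0.005] [0.0, 0.011, 0.005]
```

Call:
send_rows:
  plan:
    - [[0.018, 0.001, -0.005], [0, 0.011, 0.005]]
    - [[0.018, 0.001, -0.005], [0, 0.011, 0.005]]
    - [[0.018, 0.001, -0.005], [0, 0.011, 0.005]]
    - [[0.018, 0.001, -0.005], [0, 0.011, 0.005]]
    - [[0.018, 0.001, -0.005], [0, 0.011, 0.005]]

```text
time_s: 31.2
tcp_pos: [0.5592, 0.0384, 0.1183]
eef_rot: [-19.9, 89.9, -5.8]
contact_force: [-7.7, -0.1, 21.5]
gripper_width: 0.0471
```

```bash
python3 st.py; python3 - <<'E'
from h import *
ims=[]
for n in ["scene","side"]:
    p=r.capture(n); P=pts(p); ims.append(p["color"]); d=np.hypot(*(P[:,:2]-[.5625,.041]).T)
    Q=P[(d<.048)&(d>.027)&(P[:,2]>.085)&(P[:,2]<.105)]; print(n,"plate top z (want .096)",len(Q),np.percentile(Q[:,2],[50,80,95]).round(4))
im=np.hstack([cv2.resize(i,None,fx=.625,fy=.625) for i in ims]); cv2.imwrite("pics/p8.png",im[:,:,::-1])
E
```

```text
t 31.2 tcp [0.5592 0.0384 0.1183] yaw 104.2 F [-7.7 -0.1 21.5] M [0.65 2.7  0.12] w 0.0471 axis@ [0.5638 0.0395] x [ 0.002 -0.    -1.   ] j6 -99.9
scene plate top z (want .096) 353 [0.0952 0.0964 0.0984]
side plate top z (want .096) 392 [0.0966 0.098  0.0999]
```

View pics/p8.png

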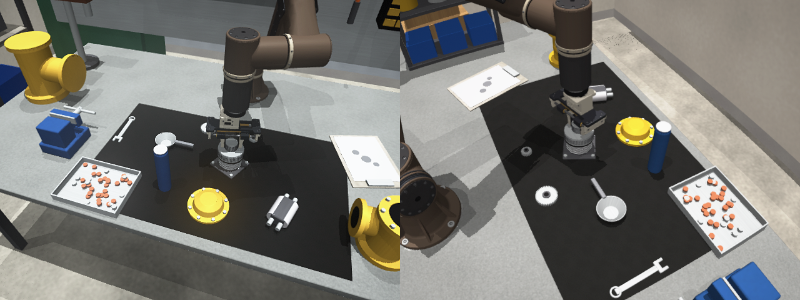

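The views show the cap down on the pot at (232,158) left and (578,140) right. The empty cup is upright, there are no stray balls, and the bystanders are undisturbed. The plate top is at about 96 mm, so the cap is home, and I'm handing in.

```bash
python3 -c "
from plant import r
print(r.close_job())"
```

```text
the job is handed in; nothing more can be done
None
```

The job is handed in at 31 s of the 72 s limit, with the gripper still holding the cap pushed home on the pot.

**Pour:** I lifted the cup by its handle and poured the balls into the pot. I then set the cup down upright on clear bench, not in its original spot. The first tilt direction was running into a wrist joint limit, so I turned the cup about 90° and poured sideways. The weight reading fell by about 1 N, which matches six balls. The cup looked empty afterwards and no stray balls showed in either view. I never looked inside the pot to count them.

**Cap:** It rested on the pins at the expected height. It dropped into the keyways after I turned it about 93°, and came to a hard stop at the expected home height. It is held there with about 22 N of downward push and 60 N of grip.

**Last checks:**
- **Plate height:** the top plate measured 95–97 mm in the two cameras, against 96 mm expected.
- **Sideways force:** about 8 N remains on the tool.
- **Grip offset:** the fingers hold the cap about 5 mm off its centre.
- **Bystanders:** by eye, they looked undisturbed in the final picture.

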